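# Drive the seized plug out of a head tube

## Robot

A 7-joint arm with a two-finger parallel gripper is mounted at the origin on the work surface. World frame = base frame: x ahead of the robot, y to its left, z up, the work surface at z = 0. Lengths are in m, angles in rad, forces in N, time in s.
With the tool pointing down it reaches from about 0.35 to 0.9 m from the base axis. Payload 8.1 kg.
Tool frame: the origin (TCP) lies on the centre line of the jaws, within the pads' length; the fingertips stand 19 mm ahead of it and the grasp point (between the pads) is the TCP (arm.tip_reach is the distance from the TCP to the fingertips, in m); z points along the fingers, y is the line along which they close (so a half turn about z gives the same grasp; the last joint's range is limited). The gripper opens to 92 mm and grips with 3 to 60 N. Pads are 19 mm wide; open, the fingers measure 130 mm over their backs; the gripper's body (75 mm by 190 mm) begins 47 mm behind the grasp point.
Start: joints at [1.112, 0.434, 0.025, 1.573, -0.012, 1.134, -0.075], TCP at [0.218, -0.586, 0.246] pointing down, gripper open.
Joint ranges: [-2.62, 2.62], [-0.44, 2.09], [-1.27, 1.32], [0.08, 2.57], [-1.32, 4.46], [0.12, 2], [-2.74, 2.74]. Speed limits (rad/s): [2.22, 2.22, 3.01, 3.01, 3.14, 3.14, 3.14].

## Interface

Orientations are given as a rotation vector (axis times angle).
In Python, from cell import arm gives the robot as it stands.
- The arm moves only by the tool arm_command, never from a script. Its argument "targets" is a list that holds one entry, the list of rows, each a list of 6 numbers: the shift along the tool's x, y, z in m, then the turn, a rotation vector about the tool's x, y, z in rad. A call has 1 to 10 rows; each row shifts and turns the commanded pose from where the row before left it, along the tool's axes as they then stand; what a row does not reach is not made up. A row lasts 1/8 s, in which the tool goes at most 62.5 mm and 10.7 degrees, less where a joint would pass 70% of its speed; a pose out of reach is approached as far as the arm can. A call with a gripper value outside its range is refused whole. "jaw" is the finger opening in m, from 0 to 0.0918, set as the call begins (left out, the last holds). The fingers move at their own pace and stop on an object; "newtons" is the grip in N (left out, the last holds). Time passes only in rows, so rows that do not move let the fingers close. It gives the time, the measured TCP pose, the force, the opening and the grip force at its end, in the units of the state.
- arm.observe(): the state, without advancing time (a new reading comes with each control period).
- arm.get_image(name): name is "side" or "top"; returns a dict with "pixels" (384x512x3 uint8, red, green, blue), "z_map" (384x512 float32, m along the optical axis (not along the pixel's ray), 0 where there is no reading), "fx", "fy", "cx", "cy" (pixels), "xyz" and "rotation" of the camera in the world. Camera axes: x right, y down, z forward; pixel columns grow to the right and rows downward; lengths in m; the calibration is good to about 2 mm. A picture is of the moment at which its call begins.
- arm.sign_off(): hands the job in; it is judged then, once.
The state is a dict: "clock": time; "joints": joint angles; "dq": joint speeds; "joint_efforts": joint torques, N m; "position": TCP position; "ee_rot": TCP orientation; "force": force on the tool from outside, world axes, zero at the start; "ft_torque": the same for the moment, N m; "width": opening from 0.0 (shut) to 1.0 (fully open); "gripper_force": force on a finger pad.
Only numpy, scipy, OpenCV 4.12 (cv2) and the standard library are available. Lean on these libraries where they do the work, as an engineer would, in place of code of your own. Each camera call takes 0.05 s, during which the arm holds its last target. There are 200 camera calls.

## Task

An old plug has seized inside the bicycle head tube that is clamped upright over the catch tray. Take the long drift with the plain upright handle from the rack and, holding it, push it straight down through the tube until its flange rests on the tube's top rim, so that the plug comes out of the bottom and lies in the tray; then let go and leave the drift standing in the tube. Leave the short T-handled punch in the rack.

Things in the scene. Friction and masses are not known exactly. Their poses are not given: they have to be found in the camera images.
- drift: Long steel drift hanging upright in a rack. Origin: tip (lower end) of its shank; z up. Shank 20 mm dia, z 0 to 78 mm; flange 60 mm dia, z 78 to 86; plain round black handle 32 mm dia, z 86 to 141 (grip at z 113, from above). 0.25 kg. Flange rests on the rack plate (top 108 mm over the bench), shank hangs in a 31 mm hole: lift straight up 140 mm to clear all. The punch hangs about 130 mm away.
- punch: Short T-handled punch in the rack's other hole, about 130 mm from the drift; not to be used. Origin: tip of its shank; z up. Shank 20 mm dia, only 35 mm long; flange 60 mm dia; black T bar 80 mm long, 22 mm thick, along x, its top 73 mm above the origin (146 mm over the bench).
- stand: Fixed stand: steel catch tray 150 x 150 mm (walls 30 mm high, floor 4 mm) and two dark posts, along its y axis, holding a bare aluminium tube upright over the tray's centre. Origin on the bench (z = 0) on the tube's axis; z up. Tube open at both ends, from 55 to 125 mm over the bench, outer dia 52 mm, bore 44 mm. Nothing on the stand is higher than the tube's rim.
- slug: Seized plug in the tube: dark steel cylinder 40 mm dia, 34 mm high, tapered foot, 0.2 kg. Origin: mid-height; z along its axis. A round bolt head, 12 mm dia, 5 mm high, stands on its top, 22 mm below the tube's rim at the start: push on that. Spring fingers low in the bore grip it; it yields to some 8 to 20 N and drops into the tray about 25 mm before the drift's flange meets the rim.
Things that resemble listed ones, but are neither listed nor needed, are in the scene too. Several things have the shape of the slug; the one meant has the colours described above.

How it is judged:
On the way, in this order (a step that is already met when the one before it is completed fails the run):
1. the held drift's tip is in the tube (z of drift in the frame of stand below 0.118 m and horizontal distance between drift and stand below 0.018 m and contact force between the fingers and drift above 0.5 N), for 0.05 s.
2. the plug is being pushed down by the held drift (8 mm or more from its start) (z of slug in the frame of stand below 0.073 m and horizontal distance between drift and stand below 0.018 m and z of drift in the frame of stand below 0.105 m and contact force between the fingers and drift above 0.5 N), for 0.05 s.
At the end, for the whole second after the job is handed in: The plug lies at rest in the catch tray; the drift stands at rest in the tube, released, its flange within 10 mm of the tube's rim, its tip within 18 mm of the tube's axis and the drift within 11 degrees of upright (z of slug in the frame of stand below 0.036 m and x of slug in the frame of stand between -0.07 and 0.07 m and y of slug in the frame of stand between -0.07 and 0.07 m and linear speed of each of slug, drift below 0.05 m/s and horizontal distance between drift and stand below 0.018 m and z of drift in the frame of stand below 0.057 m and angle between drift's own z axis and vertical below 0.2 rad); the robot touches nothing.
It fails at once if the short punch is taken from the rack or knocked about (moved more than 25 mm) (distance of punch from where it was at the start of the episode above 0.025 m).
It also fails if it takes over 48 s, if anything falls off the work surface, if the arm or the gripper's body presses on something with over 40 N, if the wrist force passes 120 N, or if a joint passes its speed limit or range.

## Working session

There is one attempt and no reset: what is moved stays moved. The work goes in short steps, Python scripts to look and compute and a tool call to move; the robot and the scene stay as the last step left them, time stands still between calls to the robot, and variables do not carry over. Pictures are saved under pics/ and viewed, at most 10 in all, crops included, and the job is handed in when it is done.

Besides the shell and the picture viewer there is one more tool, called as name([rows], argument=value, ...), one row to a line, values as JSON. arm_command: Moves the arm, as the interface text tells. Its arguments: {"type":"object","properties":{"targets":{"type":"array","items":{"type":"array","items":{"type":"array","items":{"type":"number"}}}},"jaw":{"type":"number"},"newtons":{"type":"number"}},"required":["targets"]}

```bash
mkdir -p pics; python3 - <<'E'
from cell import arm
import cv2,numpy as np
for n in("top","side"):
    im=arm.get_image(n); cv2.imwrite(f"pics/{n}0.png",im["pixels"][:,:,::-1]); np.savez(f"{n}0.npz",**im)
    print(n,im["fx"],im["cx"],im["cy"],im["xyz"],np.round(im["rotation"],3).tolist())
print(arm.observe())
E
```

```text
top 465.3192809667999 248.84509045753413 195.3845304593617 [0.32785385 0.02517289 0.9746639 ] [-2.05, 2.171, -0.235]
side 375.6622586348392 257.44750069597416 196.15388367381973 [ 0.41411082 -0.51283736  0.55956109] [-2.275, 0.218, -0.108]
{'clock': 0.1, 'joints': array([ 1.11238223,  0.43515183,  0.02498661,  1.57398797, -0.0115908 ,
        1.13396863, -0.07512409]), 'dq': array([ 0.00158523, -0.00014229,  0.0005623 , -0.00166807,  0.00161326,
       -0.00025969, -0.00056183]), 'joint_efforts': array([ 3.46297456e-03, -6.69136906e+01,  9.88002308e-01, -3.15145648e+01,
       -6.05409779e-02,  3.75006697e-02,  5.35102731e-05]), 'position': array([ 0.21752167, -0.58548642,  0.2450315 ]), 'ee_rot': array([-3.09073767e+00, -5.55578180e-01,  5.94102129e-04]), 'force': array([-0.39564702, -0.17148332, -1.37648273]), 'ft_torque': array([-0.01536909,  0.01372084,  0.00141387]), 'gripper_force': 0.0, 'width': 0.9999589308402906}
```

View pics/top0.png

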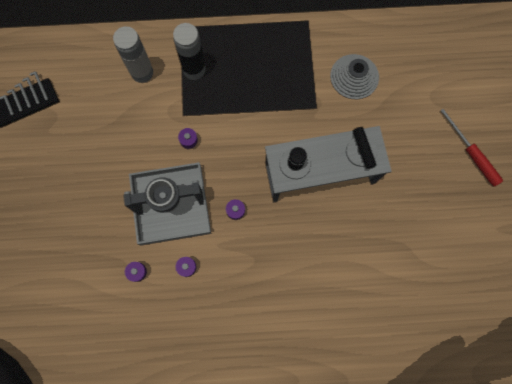

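View pics/side0.png

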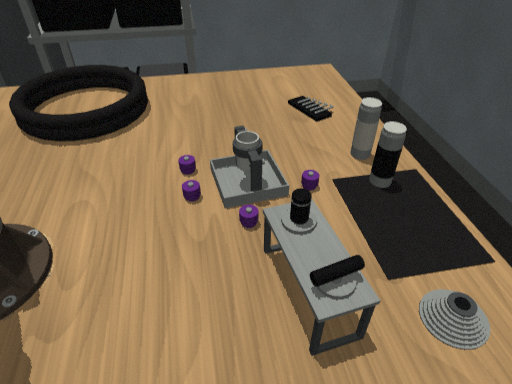

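The top view shows the drift (round black handle in a round flange) at about (297,158), the punch (T bar) at about (364,150) and the tube in its tray at about (162,193). The purple discs and grey bottles are not needed. In the side view the drift is at about (300,205), the punch at (338,270) and the tube at (247,145). Next I'll measure them and make one crop to confirm.

```bash
cat > h.py <<'E'
import numpy as np,cv2
from scipy.spatial.transform import Rotation as R
def cloud(im):
    v,u=np.mgrid[:384,:512]; z=im["z_map"]
    p=np.stack([(u-im["cx"])/im["fx"]*z,(v-im["cy"])/im["fy"]*z,z],-1)
    P=p@R.from_rotvec(im["rotation"]).as_matrix().T+im["xyz"]
    P[z==0]=np.nan; return P
def ray(im,u,v,h):
    d=R.from_rotvec(im["rotation"]).as_matrix()@[(u-im["cx"])/im["fx"],(v-im["cy"])/im["fy"],1]
    return im["xyz"]+d*(h-im["xyz"][2])/d[2]
def box(P,c,r,z0,z1):
    return (np.hypot(P[...,0]-c[0],P[...,1]-c[1])<r)&(P[...,2]>z0)&(P[...,2]<z1)
def circ(P,m):
    q=P[m][:,:2].astype(np.float32); c,r=cv2.minEnclosingCircle(q)
    return np.round(c,4),round(r,4),len(q),np.round(np.median(P[m][:,2]),4)
E
python3 - <<'E'
from h import *
for n in("top","side"):
    im=dict(np.load(f"{n}0.npz")); P=cloud(im)
    t=(297,152) if n=="top" else (300,193)
    d=ray(im,*t,.171)[:2]; s=ray(im,*((162,190) if n=="top" else (247,137)),.125)[:2]
    print(n,d,s)
    for nm,c,r,a,b in(("handletop",d,.03,.163,.18),("flange",d,.05,.111,.121),("rim",s,.036,.119,.131)):
        m=box(P,c,r,a,b); 
        if m.sum()>3: print(nm,*circ(P,m))
    t=ray(im,*((364,148) if n=="top" else (338,270)),.146)[:2]
    m=box(P,t,.06,.135,.152); q=P[m]; print("T",q.mean(0),np.ptp(q,0), np.degrees(np.arctan2(*np.linalg.eigh(np.cov(q[:,:2].T))[1][::-1,1])))
im=cv2.imread("pics/top0.png"); a=cv2.resize(im[105:255,115:400],None,fx=2.8,fy=2.8,interpolation=3); cv2.imwrite("pics/crop.png",a)
from cell import arm
E
```

```text
top [ 0.57786609 -0.07714699] [0.53243833 0.17540807]
handletop [ 0.5724 -0.0777] 0.016 245 0.1711
flange [ 0.5773 -0.0765] 0.0493 479 0.1161
rim [0.5285 0.18  ] 0.0263 199 0.1245
T [ 0.58872669 -0.2057211   0.14382064] [0.07903417 0.03539859 0.01456614] -166.78175737682633
side [ 0.57151306 -0.07701819] [0.52919947 0.17651576]
handletop [ 0.5741 -0.0795] 0.0166 242 0.1694
flange [ 0.574  -0.0785] 0.0305 466 0.1148
rim [0.5301 0.1779] 0.0271 132 0.1227
T [ 0.58902749 -0.21208447  0.14203052] [0.08056998 0.03647982 0.01216114] -167.39512096554535
```

View pics/crop.png

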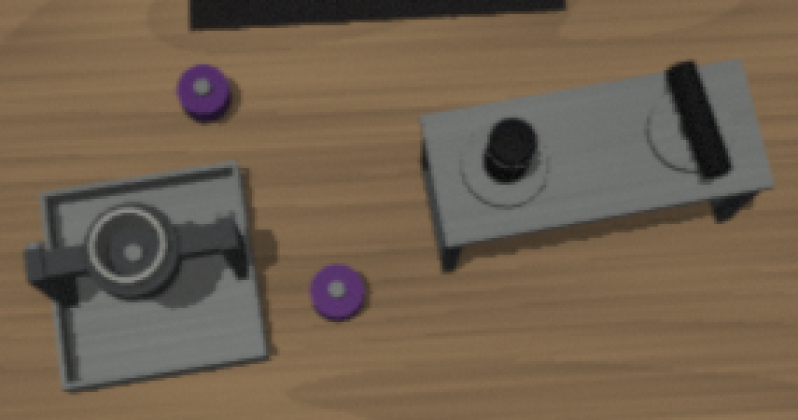

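The enlarged crop confirms the candidates. The round plain handle at crop (512,145), top-view (297,158), is the drift, and the T bar at crop (697,120) is the punch. The tube, with the dark plug and its bolt head, is at crop (127,245). Heights (171, 116 and 125 mm) and radii (16, 30 and 26 mm) match the description. The drift is at about (0.573,-0.079) and the tube at (0.529,0.179).

I'll turn the tool first so that it closes along world x, away from the punch.

arm_command([
  [[0,0,0,0,0,-0.152],[0,0,0,0,0,-0.152],[0,0,0,0,0,-0.152],[0,0,0,0,0,-0.152],[0,0,0,0,0,-0.152],[0,0,0,0,0,-0.152],[0,0,0,0,0,-0.152],[0,0,0,0,0,-0.152],[0,0,0,0,0,0]],
], jaw=0.09)

```text
clock: 1.23
position: [0.2174, -0.5857, 0.2453]
ee_rot: [-2.221, -2.221, -0.001]
force: [0.1, -0.9, -0.2]
width: 0.977
gripper_force: 0.0
```

arm_command([
  [[0.045,0.032,0,0,0,0],[0.045,0.032,0,0,0,0],[0.045,0.032,0,0,0,0],[0.045,0.032,0,0,0,0],[0.045,0.032,0,0,0,0],[0.045,0.032,0,0,0,0],[0.045,0.032,0,0,0,0],[0.045,0.032,0,0,0,0],[0.045,0.032,0,0,0,0],[0.045,0.032,0,0,0,0]],
])

```text
clock: 2.48
position: [0.5381, -0.1342, 0.2457]
ee_rot: [2.226, 2.217, -0.0]
force: [0.0, -0.4, -0.2]
width: 0.98
gripper_force: 0.0
```

arm_command([
  [[0.03,0.02,0,0,0,0],[0.02,0.01,0,0,0,0],[0,0,0,0,0,0],[0,0,0,0,0,0]],
])

```text
clock: 2.98
position: [0.5667, -0.0868, 0.2455]
ee_rot: [2.223, 2.219, -0.002]
force: [-0.2, -1.0, -0.0]
width: 0.978
gripper_force: 0.0
```

arm_command([
  [[0.008,0.006,0,0,0,0],[0,0,0.02,0,0,0],[0,0,0.02,0,0,0],[0,0,0.02,0,0,0],[0,0,0.02,0,0,0],[0,0,0.02,0,0,0],[0,0,0,0,0,0]],
])

```text
clock: 3.85
position: [0.5723, -0.078, 0.1445]
ee_rot: [-2.22, -2.22, 0.003]
force: [-0.4, -0.2, 0.0]
width: 0.982
gripper_force: 0.0
```

arm_command([
  [[0,0,0,0,0,0],[0,0,0,0,0,0],[0,0,0,0,0,0],[0,0,0,0,0,0],[0,0,0,0,0,0],[0,0,0,0,0,0],[0,0,0,0,0,0],[0,0,0,0,0,0]],
], jaw=0.01, newtons=45)

```text
clock: 4.85
position: [0.5734, -0.0776, 0.1458]
ee_rot: [2.22, 2.222, 0.0]
force: [0.2, 0.1, 0.3]
width: 0.342
gripper_force: 45.0
```

arm_command([
  [[0,0,-0.015,0,0,0],[0,0,-0.015,0,0,0],[0,0,-0.02,0,0,0],[0,0,-0.02,0,0,0],[0,0,-0.02,0,0,0],[0,0,-0.02,0,0,0],[0,0,-0.02,0,0,0],[0,0,-0.02,0,0,0],[0,0,0,0,0,0],[0,0,0,0,0,0]],
])

```text
clock: 6.1
position: [0.5728, -0.0775, 0.2954]
ee_rot: [-2.22, -2.222, 0.001]
force: [-1.1, -0.9, -3.5]
width: 0.342
gripper_force: 45.0
```

```bash
python3 - <<'E'
from h import *
from cell import arm
im=arm.get_image("side"); cv2.imwrite("pics/side1.png",im["pixels"][:,:,::-1]); print(arm.observe()["position"])
P=cloud(im)
p=arm.observe()["position"]
for a in (0,.02,.04,.06):   # shank slices: shank bottom expected at p.z-.113
    z=p[2]-.113+a; m=box(P,p[:2],.03,z,z+.02)
    if m.sum()>3: print(a,m.sum(),P[m].mean(0),np.ptp(P[m],0))
m=box(P,p[:2],.05,p[2]-.13,p[2]-.03); print("lowest",np.nanmin(P[m][:,2]) if m.any() else None)
E
```

```text
[ 0.57265851 -0.07758187  0.2949969 ]
0 126 [ 0.56990807 -0.08507533  0.19249483] [0.01878774 0.01255722 0.01982233]
0.02 136 [ 0.57007078 -0.08502471  0.21242291] [0.01987699 0.01235941 0.01982401]
0.04 138 [ 0.57003458 -0.08524581  0.23202681] [0.01794557 0.0122965  0.01957294]
0.06 82 [ 0.56450862 -0.09881933  0.25821004] [0.05251507 0.02948216 0.0199698 ]
lowest 0.18029396615991783
```

View pics/side1.png

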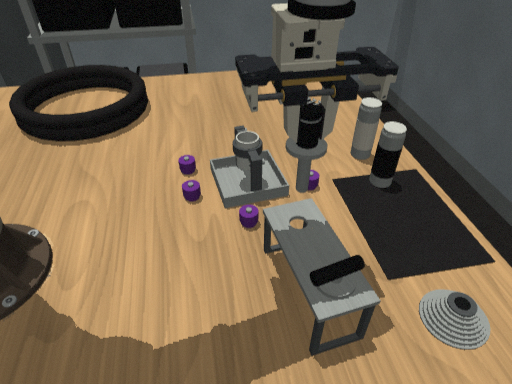

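The side view shows the drift held upright under the gripper, with its flange at (306,146) and tip at (303,190). The punch is still in the rack. The shank axis agrees with the TCP and the tip is 0.114 m below it. Now I'll move over the tube.

arm_command([
  [[0.032,-0.005,0,0,0,0],[0.032,-0.005,0,0,0,0],[0.032,-0.006,0,0,0,0],[0.032,-0.006,0,0,0,0],[0.032,-0.006,0,0,0,0],[0.032,-0.005,0,0,0,0],[0.032,-0.005,0,0,0,0],[0.032,-0.005,0,0,0,0],[0,0,0,0,0,0],[0,0,0,0,0,0]],
])

```text
clock: 7.4
position: [0.5299, 0.1776, 0.295]
ee_rot: [2.221, 2.222, -0.002]
force: [0.7, -0.7, -3.4]
width: 0.338
gripper_force: 45.0
```

```bash
python3 - <<'E'
from h import *
from cell import arm
im=arm.get_image("side"); cv2.imwrite("pics/side2.png",cv2.resize(im["pixels"][30:230,150:350,::-1],None,fx=2.9,fy=2.9)); p=arm.observe()["position"];print(p)
P=cloud(im)
for a in (0.005,.04):
    z=p[2]-.114+a; m=box(P,p[:2],.03,z,z+.02); print(a,m.sum(),P[m].mean(0),np.ptp(P[m],0))
m=box(P,[.5293,.179],.036,.119,.129); print("rim",*circ(P,m))
E
```

```text
[0.53012025 0.1771608  0.29508998]
0.005 88 [0.52805568 0.16967043 0.19637426] [0.01787408 0.01371976 0.0197008 ]
0.04 96 [0.52819876 0.16958291 0.23104747] [0.01791602 0.01248163 0.01980348]
rim [0.5299 0.18  ] 0.0278 136 0.1222
```

View pics/side2.png

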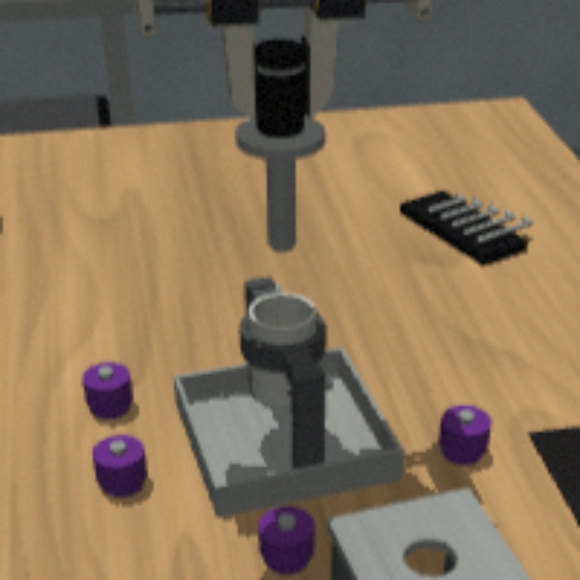

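The crop shows the drift hanging straight above the tube mouth, with its tip at (282,248) and the rim centre at (283,312). I'll nudge it 2 mm in +y and lower it.

arm_command([
  [[0.002,-0.001,0,0,0,0],[0,0,0.02,0,0,0],[0,0,0.02,0,0,0],[0,0,0.015,0,0,0],[0,0,0.01,0,0,0],[0,0,0.005,0,0,0],[0,0,0,0,0,0],[0,0,0,0,0,0]],
], newtons=60)

```text
clock: 8.45
position: [0.5293, 0.1807, 0.2263]
ee_rot: [2.22, 2.222, 0.001]
force: [-0.4, -0.1, -2.1]
width: 0.341
gripper_force: 60.0
```

arm_command([
  [[0,0,0.005,0,0,0],[0,0,0.005,0,0,0],[0,0,0.004,0,0,0],[0,0,0.004,0,0,0],[0,0,0.004,0,0,0],[0,0,0,0,0,0]],
])

```text
clock: 9.2
position: [0.5302, 0.1811, 0.2046]
ee_rot: [2.219, 2.222, 0.005]
force: [2.4, 1.1, 1.7]
width: 0.339
gripper_force: 60.0
```

arm_command([
  [[0,0,0.004,0,0,0],[0,0,0.004,0,0,0],[0,0,0.004,0,0,0],[0,0,0.004,0,0,0],[0,0,0.004,0,0,0],[0,0,0,0,0,0]],
])

```text
clock: 9.95
position: [0.5282, 0.1799, 0.1826]
ee_rot: [-2.22, -2.222, 0.004]
force: [-0.1, -0.3, -3.3]
width: 0.342
gripper_force: 60.0
```

arm_command([
  [[0,0,0.004,0,0,0],[0,0,0.004,0,0,0],[0,0,0.004,0,0,0],[0,0,0.004,0,0,0],[0,0,0,0,0,0]],
])

```text
clock: 10.58
position: [0.5288, 0.1803, 0.1673]
ee_rot: [-2.22, -2.222, 0.001]
force: [0.5, -0.8, -2.6]
width: 0.343
gripper_force: 60.0
```

arm_command([
  [[0,0,0.002,0,0,0],[0,0,0.002,0,0,0],[0,0,0.001,0,0,0],[0,0,0,0,0,0]],
])

```text
clock: 11.08
position: [0.529, 0.1804, 0.1628]
ee_rot: [2.22, 2.222, 0.0]
force: [0.1, 0.2, -1.4]
width: 0.34
gripper_force: 60.0
```

```bash
python3 - <<'E'
from h import *
from cell import arm
im=arm.get_image("side"); cv2.imwrite("pics/side3.png",cv2.resize(im["pixels"][30:230,150:350,::-1],None,fx=2.9,fy=2.9)); s=arm.observe();print(s["position"],s["force"])
P=cloud(im)
m=box(P,s["position"][:2],.033,.12,.14); print("flange",*circ(P,m),np.percentile(P[m][:,2],[10,50,90]))
E
```

```text
[0.52901764 0.18038788 0.16274855] [-0.30002366  0.17697527 -1.50945902]
flange [0.529  0.1783] 0.0308 297 0.1313 [0.12610255 0.13126848 0.13502269]
```

View pics/side3.png

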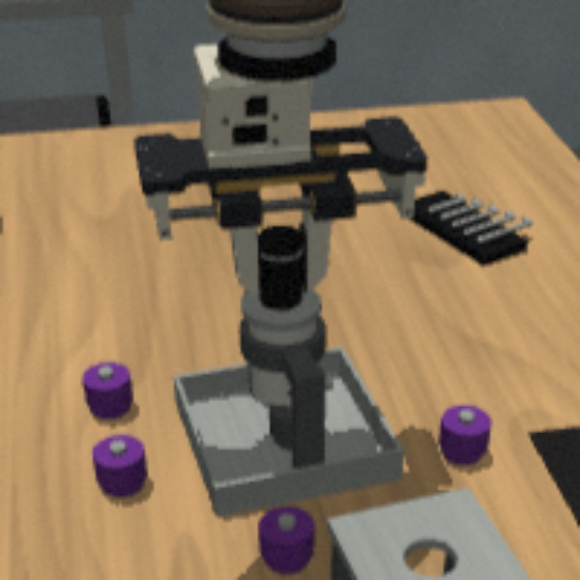

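The crop shows the dark plug lying in the tray under the tube, at (285,430). The flange, at (281,308), is about at the rim. I'll lower it slightly, then release.

arm_command([
  [[0,0,0.001,0,0,0],[0,0,0.001,0,0,0],[0,0,0,0,0,0]],
])

```text
clock: 11.5
position: [0.529, 0.1805, 0.1626]
ee_rot: [2.22, 2.222, 0.001]
force: [-7.7, -4.3, 19.6]
width: 0.34
gripper_force: 60.0
```

arm_command([
  [[0,0,0,0,0,0],[0,0,0,0,0,0],[0,0,0,0,0,0],[0,0,0,0,0,0],[0,0,0,0,0,0],[0,0,0,0,0,0]],
], jaw=0.09)

```text
clock: 12.25
position: [0.529, 0.1804, 0.1607]
ee_rot: [-2.22, -2.222, 0.0]
force: [-0.3, -1.2, -0.8]
width: 0.941
gripper_force: 0.0
```

arm_command([
  [[0,0,-0.01,0,0,0],[0,0,-0.02,0,0,0],[0,0,-0.03,0,0,0],[0,0,-0.03,0,0,0],[0,0,-0.03,0,0,0],[0,0,0,0,0,0],[0,0,0,0,0,0]],
])

```text
clock: 13.12
position: [0.5288, 0.1803, 0.2807]
ee_rot: [2.22, 2.222, -0.0]
force: [-0.5, -0.4, 0.3]
width: 0.981
gripper_force: 0.0
```

```bash
python3 - <<'E'
from h import *
from cell import arm
im=arm.get_image("side"); cv2.imwrite("pics/side4.png",cv2.resize(im["pixels"][30:230,150:350,::-1],None,fx=2.9,fy=2.9)); s=arm.observe();print(s["position"],s["force"])
P=cloud(im)
m=box(P,[.529,.18],.02,.183,.195); print("handle top",*circ(P,m))
m=box(P,[.529,.18],.033,.122,.14); print("flange",*circ(P,m),np.percentile(P[m][:,2],[50,90]))
E
```

```text
[0.52860936 0.1801198  0.28015998] [-0.61386975 -0.38940191 -0.64590625]
handle top [0.529  0.1793] 0.0164 100 0.1861
flange [0.5285 0.178 ] 0.0303 305 0.1313 [0.1312669  0.13477078]
```

View pics/side4.png

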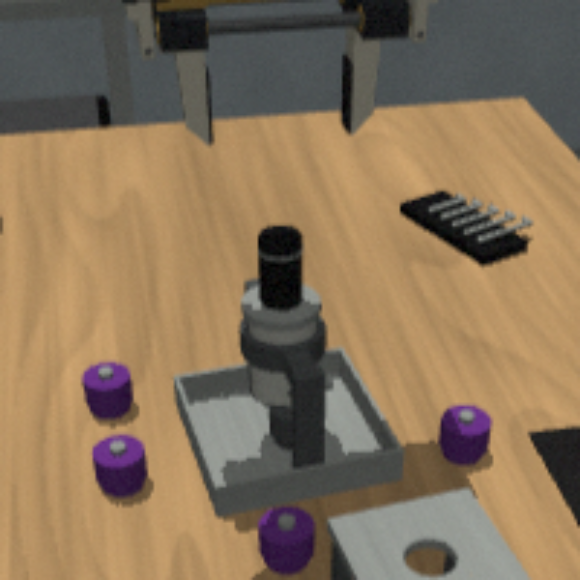

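The drift stands upright with its flange on the rim. The plug is in the tray at (285,430), and the gripper is clear and open.

```bash
python3 -c "
from cell import arm
print(arm.sign_off())"
```

```text
the job is handed in; nothing more can be done
None
```

The job is handed in after about 13 s of the 48 s allowed: the plug lies in the tray, the drift stands released in the tube with its flange on the rim, and the punch was left in the rack; no verdict came back from the hand-in.

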